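# Lay the tire gauge in its counter cradle

## Robot

A 6-joint arm with a two-finger parallel gripper is mounted at the origin on the work surface. World frame = base frame: x ahead of the robot, y to its left, z up, the work surface at z = 0. Lengths are in m, angles in rad, forces in N, time in s.
With the tool pointing down it reaches from about 0.25 to 0.775 m from the base axis. Payload 4 kg.
Tool frame: the origin (TCP) lies at the very end of the fingers, on their centre line; the grasp point (between the pads) lies 19 mm behind it; x points along the fingers, y is the direction in which the jaws open and shut, and the axes are right-handed (so a half turn about x gives the same grasp; the last joint's range is limited). The gripper opens to 94 mm and grips with 3 to 60 N. Pads are 16 mm wide; open, the fingers measure 119 mm over their backs; the gripper's body (75 mm by 177 mm) begins 78 mm behind the grasp point.
Start: joints at [1.197, 0.087, 1.371, -0, 1.684, -0.103], TCP at [0.147, 0.53, 0.206] pointing down, gripper open.
Joint ranges: [-3.1, 3.1], [-0.76, 2.03], [0.27, 2.55], [-1.08, 4.22], [0.17, 2.65], [-2.57, 2.57]. Speed limits (rad/s): [2.79, 2.79, 3.14, 3.14, 3.14, 3.14].

## Interface

Orientations are given as [roll, pitch, yaw] about the fixed x, y, z axes, in that order (R = Rz(yaw) Ry(pitch) Rx(roll)).
In Python, from bench import robot gives the robot as it stands.
- The arm moves only by the tool carry_out, never from a script. Its argument "targets" is a list of rows, each a list of 5 numbers: the closure, from 0 (fully open) to 1 (shut), then the shift along the tool's x, y, z in cm, then the turn about the tool's x in degrees. In form: [[fingers, tx, ty, tz, turn], ...]. A call has 1 to 20 rows; each row shifts and turns the commanded pose from where the row before left it, along the tool's axes as they then stand; what a row does not reach is not made up. A row lasts 1/10 s, in which the tool goes at most 50 mm and 8.59 degrees, less where a joint would pass 70% of its speed; a pose out of reach is approached as far as the arm can. A call is refused whole if a number of a shift passes 5 or a number of a turn 8.59, either way. A call with a gripper value outside its range is refused whole. The fingers move at their own pace and stop on an object; the grip force is fixed at half the most. Time passes only in rows, so rows that do not move let the fingers close. It gives the time, the measured TCP pose, the force and the opening at its end, in the units of the state.
- robot.get_obs(): the state, without advancing time (a new reading comes with each control period).
- robot.snapshot(name): name is "scene" or "top" or "wrist"; returns a dict with "image" (400x640x3 uint8, red, green, blue), "camera_matrix" (3x3 intrinsics, pixels), "distortion" ([k1, k2, p1, p2, k3] as OpenCV has them; the pictures are not rectified), "pose" (4x4, takes a point from camera to world coordinates). Camera axes: x right, y up, looking along -z (the intrinsics and any distortion apply to the point x, -y, -z); pixel columns grow to the right and rows downward; lengths in m; the calibration is good to about 2 mm. A picture is of the moment at which its call begins. There is no depth.
- robot.close_job(): hands the job in, once; it reports no verdict.
The state is a dict: "time": time; "joint_positions": joint angles; "qvel": joint speeds; "joint_torque": joint torques, N m; "tool_pos": TCP position; "ee_rot": TCP orientation; "wrist_force": force on the tool from outside, world axes, zero at the start; "wrist_torque": the same for the moment, N m; "width": finger opening in m.
Only numpy, scipy, OpenCV 4.12 (cv2) and the standard library are available. Lean on these libraries where they do the work, as an engineer would, in place of code of your own. Each camera call takes 0.05 s, during which the arm holds its last target. There are 200 camera calls.

## Task

The tire gauge belongs in the blue counter cradle, but someone has left the red vent clip freshener standing in there. First put the vent clip back on the turntable, standing upright in the middle of the white round spot; then take the upright black tire gauge from the turntable and lay it down gently on its side in both white saddles of the cradle, brass nozzle at the end with the red tag. Set the gauge down with the gripper rather than letting it drop or topple, and leave the other goods and things on the counter where they are.

Things in the scene. Friction and masses are not known exactly. Their poses are not given: they have to be found in the camera images.
- turntable: chrome round turntable, 300 mm across, fixed (brake on, does not turn); platter top 25 mm above the counter, a central knob up to 84 mm. Origin on the counter under its centre; x points to its far half (trees, jar). On its near half stand the gauge, near (-75, -85) mm, and the white spot at (-75, 85)
- white_spot (a point): centre of the white round spot, 80 mm across and flush, on the platter's top (25 mm above the counter) where the vent clip belongs
- gauge: matte black round tire gauge, 150 mm long, 0.12 kg, standing upright on the turntable. Origin at the centre of its foot; z runs from foot to nozzle. Along z, mm: foot flange 30 diameter from 0 to 10; barrel 24 diameter from 10 to 130 (yellow band at 121-127); head flange 28 diameter to 137; brass nozzle 16 diameter to 150
- gauge_mid (a point): point on the gauge's axis 70 mm from its foot, the middle of its barrel; belongs midway between the saddles, on the gauge's line in the cradle
- gauge_nozzle (a point): tip of the gauge's brass nozzle, on its axis 150 mm from its foot
- cradle: fixed: blue base 60 (x) x 150 (y) x 8 mm, two white V saddles open upward at y = -45 and 45 mm, each 12 mm thick, 48 wide, tops 53 mm up, 78 mm free between them. Origin on the counter under its centre; y is the long axis along which the gauge lies. A barrel in both saddles has its axis at x = 0, 52 mm above the counter; the gauge's flanges lie outside the saddles with 8 mm play
- red_tag: fixed red block 60 x 26 x 10 mm on the counter at one end of the cradle, 89 mm from the cradle's centre along its long axis, which end varies; marks where the nozzle goes. Origin under its centre
- grey_tag: same block in grey at the cradle's other end, for the foot
- vent_clip: red plastic vent clip freshener, about 0.035 kg, a block 26 (x) x 40 (y) x 44 (z) mm with two short black prongs that reach 30 mm to its +y; standing on the base plate (8 mm above the counter) between the saddles at the start, its y roughly along the cradle. Origin under the block's centre, z up
- tree0: pine-tree-shaped green plastic air freshener, 60 mm wide, 6 mm thick, 95 mm tall, on a white 34 x 40 x 8 mm foot, standing on the turntable's far half; origin under its foot; leave it alone
- tree1: pine-tree-shaped green plastic air freshener, 60 mm wide, 6 mm thick, 95 mm tall, on a white 34 x 40 x 8 mm foot, standing on the turntable's far half; origin under its foot; leave it alone
- tree2: pine-tree-shaped green plastic air freshener, 60 mm wide, 6 mm thick, 95 mm tall, on a white 34 x 40 x 8 mm foot, standing on the turntable's far half; origin under its foot; leave it alone
- scent_jar: squat amber glass scent jar with black cap, 54 mm diameter, 55 mm tall, on the turntable beyond the central knob; origin under its centre; leave it alone
- coin_dish: white ceramic coin dish, 100 mm across, 28 mm tall, on the counter; origin under its centre; leave it alone
- spray_bottle: blue plastic bottle with white cap, 60 mm diameter, 170 mm tall, on the counter's far left; origin under its centre; leave it alone
- wax_tin: yellow tin, 70 mm diameter, 60 mm tall, on the counter's far right; origin under its centre; leave it alone

How it is judged:
By the outcome, as a careful person would: the job done as asked, in the order asked, and still so for the second after the job is handed in, with the robot touching nothing.
It also fails if it takes over 59 s, if anything falls off the work surface, if the arm or the gripper's body presses on something with over 40 N, if the wrist force passes 120 N, or if a joint passes its speed limit or range.

## Working session

There is one attempt and no reset: what is moved stays moved. The work goes in short steps, Python scripts to look and compute and a tool call to move; the robot and the scene stay as the last step left them, time stands still between calls to the robot, and variables do not carry over. Pictures are saved under pics/ and viewed, about 8 in all and at most 12, crops included, and the job is handed in when it is done.

Besides the shell and the picture viewer there is one more tool, called after "Request:" as name(argument=value, ...), one argument or row to a line, values as JSON. carry_out: Moves the arm, as the interface text tells. Its arguments: {"type":"object","properties":{"targets":{"type":"array","items":{"type":"array","items":{"type":"number"}}}},"required":["targets"]}

```bash
ls; mkdir -p pics; cat > h.py <<'E'
import numpy as np, cv2
from bench import robot
def snap(n,f=None):
    s=robot.snapshot(n)
    if f: cv2.imwrite('pics/'+f,s['image'][:,:,::-1])
    np.savez('last_%s.npz'%n,**{k:np.array(v) for k,v in s.items()})
    return s
def load(n): return dict(np.load('last_%s.npz'%n))
def ray(s,uv):
    p=cv2.undistortPoints(np.array(uv,float).reshape(-1,1,2),np.array(s['camera_matrix']),np.array(s['distortion'],float))[:,0]
    T=np.array(s['pose']); d=np.c_[p[:,0],-p[:,1],-np.ones(len(p))]@T[:3,:3].T
    return T[:3,3],d
def onz(s,uv,z):
    o,d=ray(s,uv); z=np.broadcast_to(z,len(d)); return o+d*((z-o[2])/d[:,2])[:,None]
def proj(s,P):
    T=np.array(s['pose']); q=(np.atleast_2d(P)-T[:3,3])@T[:3,:3]
    q=q*[1,-1,-1]
    return cv2.projectPoints(q,np.zeros(3),np.zeros(3),np.array(s['camera_matrix']),np.array(s['distortion'],float))[0][:,0]
E
python3 - <<'E'
from h import *
np.set_printoptions(precision=4,suppress=True)
snap('top','top0.png');snap('scene','scene0.png')
print(robot.get_obs())
for n in('top','scene'): print(load(n)['pose'],load(n)['camera_matrix'])
E
```

```text
pics
{'time': 0.1, 'joint_positions': array([ 1.1969,  0.0879,  1.3721, -0.    ,  1.6836, -0.1031]), 'qvel': array([-0.0001, -0.0011, -0.0021, -0.0001, -0.0005, -0.0003]), 'joint_torque': array([  0.0019, -34.1257, -30.3302,   0.0721,   0.0304,  -0.0001]), 'tool_pos': array([0.147 , 0.5295, 0.2045]), 'ee_rot': array([-1.6524,  1.5689, -1.9232]), 'wrist_force': array([-0.3369,  0.5427, -0.094 ]), 'wrist_torque': array([ 0.0033, -0.0363, -0.0322]), 'width': 0.09378626537077647}
[[ 0.0017  0.9982 -0.0596  0.5402]
 [-1.      0.0016 -0.0016 -0.0049]
 [-0.0015  0.0596  0.9982  1.4156]
 [ 0.      0.      0.      1.    ]] [[420.9632   0.     323.8119]
 [  0.     420.9632 196.8782]
 [  0.       0.       1.    ]]
[[-0.0623 -0.757   0.6505  1.2805]
 [ 0.998  -0.0444  0.0439  0.0597]
 [-0.0044  0.6519  0.7583  0.8874]
 [ 0.      0.      0.      1.    ]] [[415.995    0.     324.8527]
 [  0.     415.995  205.0321]
 [  0.       0.       1.    ]]
```

View pics/top0.png

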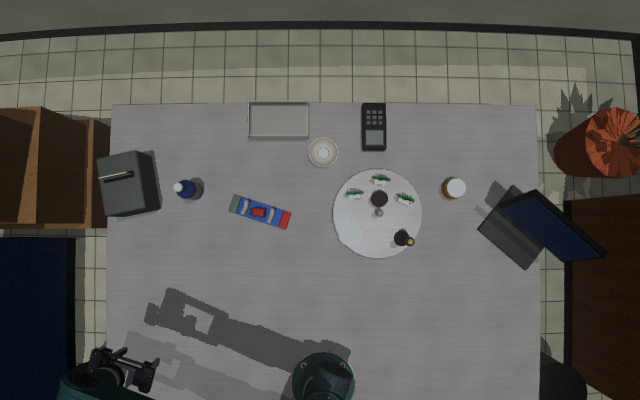

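View pics/scene0.png

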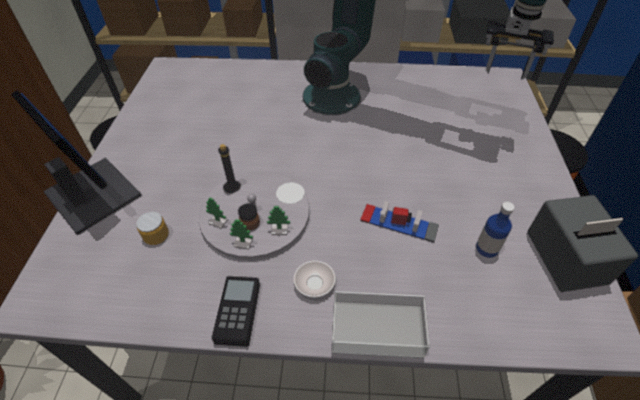

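Top view: cradle centred near (260,212), with the red tag at its right end (285,219). The turntable is near (378,213), with the gauge foot near (400,237). The scene view shows the white spot at (291,193), gauge foot at (232,186) and gauge top at (224,149).

```bash
python3 - <<'E'
from h import *
np.set_printoptions(precision=4,suppress=True)
t=load('top');s=load('scene')
def blob(im,lo,hi,roi):
    h=cv2.cvtColor(im,cv2.COLOR_RGB2HSV);m=cv2.inRange(h,lo,hi);k=np.zeros_like(m);x0,y0,x1,y1=roi;k[y0:y1,x0:x1]=m[y0:y1,x0:x1]
    n,_,st,c=cv2.connectedComponentsWithStats(k)
    return [(st[i,4],c[i]) for i in range(1,n) if st[i,4]>6]
for nm,c,roi in(('top',t,(220,185,300,240)),('scene',s,(350,195,450,245))):
    for lab,lo,hi in(('red',(0,130,60),(6,255,255)),('red2',(172,130,60),(180,255,255)),('blue',(105,120,60),(125,255,255))):
        print(nm,lab,[(a,q,onz(c,[q],z)[0][:2]) for a,q in blob(c['image'],lo,hi,roi) for z in ((.01,.052) if lab!='blue' else (.008,))])
print('tt',onz(t,[(378,213.5)],.025)); print('spot',onz(s,[(291,193)],.025));print('gfoot',onz(s,[(232,188)],.025),onz(s,[(224,149)],.17),onz(t,[(410,241)],.175))
a=cv2.resize(t['image'][180:265,220:430],None,fx=3.8,fy=3.8,interpolation=cv2.INTER_CUBIC)
b=cv2.resize(s['image'][140:250,190:450],None,fx=3.07,fy=2.4,interpolation=cv2.INTER_CUBIC)[:,:798]
cv2.imwrite('pics/c.png',np.vstack([a[:,:798],b])[:600,:,::-1])
E
```

```text
top red [(np.int32(73), array([258.1096, 211.9315]), array([0.5733, 0.2172])), (np.int32(73), array([258.1096, 211.9315]), array([0.5724, 0.2106])), (np.int32(122), array([284.4508, 219.7295]), array([0.5475, 0.1286])), (np.int32(122), array([284.4508, 219.7295]), array([0.5473, 0.1246]))]
top red2 [(np.int32(9), array([253.6667, 209.1111]), array([0.5828, 0.2323])), (np.int32(9), array([253.6667, 209.1111]), array([0.5815, 0.2252]))]
top blue [(np.int32(80), array([240.5125, 204.9125]), array([0.5968, 0.2773])), (np.int32(381), array([264.4304, 212.9003]), array([0.5702, 0.1962]))]
scene red [(np.int32(111), array([367.3423, 212.7748]), array([0.549 , 0.1268])), (np.int32(111), array([367.3423, 212.7748]), array([0.584 , 0.1235])), (np.int32(86), array([400.4186, 211.6744]), array([0.5398, 0.2175])), (np.int32(86), array([400.4186, 211.6744]), array([0.5752, 0.2099]))]
scene red2 [(np.int32(26), array([396.4231, 218.2308]), array([0.5636, 0.2054])), (np.int32(26), array([396.4231, 218.2308]), array([0.598 , 0.1984])), (np.int32(13), array([403.4615, 220.6154]), array([0.5708, 0.224 ])), (np.int32(13), array([403.4615, 220.6154]), array([0.6048, 0.2161]))]
scene blue [(np.int32(576), array([399.5885, 224.3976]), array([0.5828, 0.2132]))]
tt [[ 0.5685 -0.182   0.025 ]]
spot [[ 0.5019 -0.0878  0.025 ]]
gfoot [[ 0.4925 -0.2579  0.025 ]] [[ 0.4896 -0.2542  0.17  ]] [[ 0.4844 -0.2573  0.175 ]]
```

View pics/c.png

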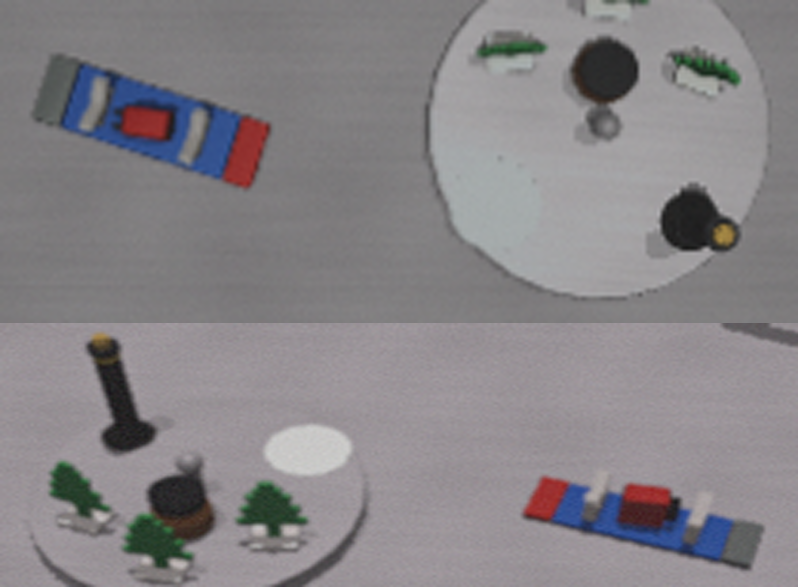

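The crops put the red tag at the robot's right end of the cradle, with the clip's prongs pointing to the grey end, and give a spot and gauge foot that fit the given offsets. Next I work out the first move, to above the cradle with the jaws across it.

```bash
cat >> h.py <<'E'
from scipy.spatial.transform import Rotation as Ro
def Rt(): return Ro.from_euler('xyz',robot.get_obs()['ee_rot']).as_matrix()
def go(tgt,jaw=None):
    """turn (deg) to bring jaw axis to world angle, and shift (cm, current tool axes) to TCP tgt"""
    o=robot.get_obs();R=Rt();a=np.degrees(np.arctan2(R[1,1],R[0,1]))
    print('t',round(o['time'],2),'tcp',o['tool_pos'].round(4),'jaw',a.round(2),'x',R[:,0].round(4),'w',round(o['width'],4),'F',o['wrist_force'].round(1))
    if jaw is not None: print('turn(+ about tool x = - about z):',(-((jaw-a+90)%180-90)).round(2))
    print('shift cm',(R.T@(np.array(tgt)-o['tool_pos'])*100).round(2))
E
python3 - <<'E'
from h import *
np.set_printoptions(precision=4,suppress=True)
t=load('top');s=load('scene')
g=onz(t,np.array([(57,88)])/3.8+[220,180],.01)[0];gs=onz(s,np.array([(743,(542-323))])/[3.07,2.4]+[190,140],.01)[0]
r=np.array([.548,.1277]);print('grey',g,gs)
g2=(g[:2]+gs[:2])/2;d=g2-r;print('len',np.hypot(*d),'ang',np.degrees(np.arctan2(d[1],d[0])),'c',(g2+r)/2)
c=(g2+r)/2
go([c[0],c[1],.22],np.degrees(np.arctan2(d[1],d[0]))-90)
print(Rt())
E
```

```text
grey [0.6026 0.2956 0.01  ] [0.6026 0.2974 0.01  ]
len 0.17740248378789553 ang 72.08404227787138 c [0.5753 0.2121]
t 0.1 tcp [0.147  0.5295 0.2045] jaw 74.48 x [-0.0007 -0.0018 -1.    ] w 0.0938 F [-0.3  0.5 -0.1]
turn(+ about tool x = - about z): -87.6
shift cm [ -1.53 -19.13  49.76]
[[-0.0007  0.2675  0.9636]
 [-0.0018  0.9636 -0.2675]
 [-1.     -0.0019 -0.0002]]
```

Request:
carry_out(
  targets=[
    [0,-0.3,-1.37,3.55,0],
    [0,-0.3,-1.37,3.55,0],
    [0,-0.3,-1.37,3.55,0],
    [0,-0.3,-1.37,3.55,0],
    [0,-0.3,-1.37,3.55,0],
    [0,-0.3,-1.37,3.55,0],
    [0,-0.3,-1.37,3.55,0],
    [0,-0.3,-1.37,3.55,0],
    [0,-0.3,-1.37,3.55,0],
    [0,-0.3,-1.37,3.55,0],
    [0,-0.3,-1.37,3.55,0],
    [0,-0.3,-1.37,3.55,0],
    [0,-0.3,-1.37,3.55,0],
    [0,-0.3,-1.37,3.55,0],
    [0,0,0,0,0],
    [0,0,0,0,0],
  ],
)

```text
time: 1.7
tool_pos: [0.5748, 0.2117, 0.2463]
ee_rot: [-2.877, 1.569, 3.133]
wrist_force: [-0.5, -0.1, -1.4]
width: 0.0941
```

Request:
carry_out(
  targets=[
    [0,0,0,0,8.4],
    [0,0,0,0,8.4],
    [0,0,0,0,8.4],
    [0,0,0,0,8.4],
    [0,0,0,0,8.4],
    [0,0,0,0,8.4],
    [0,0,0,0,8.4],
    [0,0,0,0,8.4],
    [0,0,0,0,8.4],
    [0,0,0,0,8.4],
    [0,0,0,0,8.4],
    [0,0,0,0,0],
    [0,0,0,0,0],
  ],
)

```text
time: 3.0
tool_pos: [0.5738, 0.2131, 0.2476]
ee_rot: [-2.171, 1.57, 2.233]
wrist_force: [0.1, 0.8, -0.0]
width: 0.0939
```

```bash
python3 - <<'E'
from h import *
s=snap('wrist','w1.png'); go([.575,.212,.22],-17.9); print(s['pose'].round(3),robot.get_obs()['joint_positions'].round(2))
E
```

```text
t 3.05 tcp [0.574  0.2129 0.2475] jaw -17.7 x [-2.e-04  2.e-04 -1.e+00] w 0.0937 F [-0.1  0.3  1.2]
turn(+ about tool x = - about z): 0.2
shift cm [2.75 0.12 0.06]
[[ 0.953  0.294  0.078  0.597]
 [-0.304  0.921  0.245  0.286]
 [-0.    -0.257  0.966  0.427]
 [ 0.     0.     0.     1.   ]] [0.26 0.22 1.13 0.   1.79 0.57]
```

View pics/w1.png

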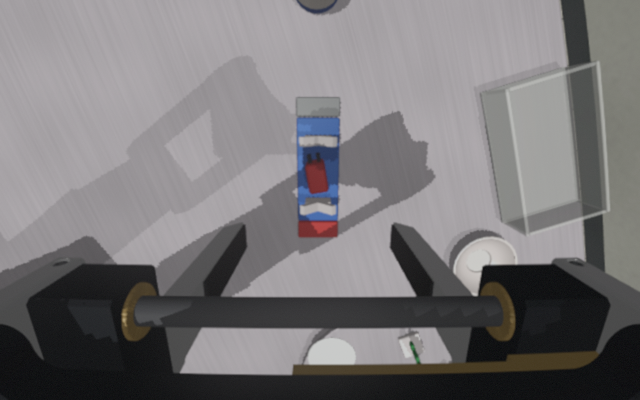

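The wrist view shows the cradle lined up with the picture: grey tag's far edge at row 97, red tag's near edge at row 237. The clip's top is at about (317,178), yawed some 10° with its prongs at (314,158).

```bash
python3 - <<'E'
from h import *
np.set_printoptions(precision=4,suppress=True)
s=load('wrist')
P=onz(s,[(297,97),(340,97),(299,237),(337.5,237)],.01)
a=P[:2].mean(0);b=P[2:].mean(0);d=(a-b)[:2];ang=np.degrees(np.arctan2(d[1],d[0]))
print(P[:,:2],'len(.204)',np.hypot(*d),'ang',ang,'c',(a+b)/2,'widths',np.hypot(*(P[1]-P[0])[:2]),np.hypot(*(P[3]-P[2])[:2]))
im=s['image'][140:215,285:350];m=cv2.inRange(cv2.cvtColor(im,cv2.COLOR_RGB2HSV),(0,130,40),(6,255,255))|cv2.inRange(cv2.cvtColor(im,cv2.COLOR_RGB2HSV),(172,130,40),(180,255,255))
n,l,st,c=cv2.connectedComponentsWithStats(m);i=1+st[1:,4].argmax()
q=np.argwhere(l==i)[:,::-1].astype(np.float32);r=cv2.minAreaRect(q);bp=cv2.boxPoints(r)+[285,140];print(st[i],bp)
B=onz(s,bp,.052);print(B[:,:2],'mean',B.mean(0))
for k in(0,1):
    e=(B[k+1]-B[k])[:2];print(np.hypot(*e),np.degrees(np.arctan2(e[1],e[0])))
big=cv2.resize(s['image'][85:245,270:370],None,fx=3.7,fy=3.7,interpolation=cv2.INTER_CUBIC);cv2.imwrite('pics/w1c.png',big[:,:,::-1])
E
```

```text
[[0.5777 0.3201]
 [0.6329 0.3026]
 [0.5158 0.1276]
 [0.5714 0.1099]] len(.204) 0.20228280080742636 ang 72.2352541641601 c [0.5744 0.215  0.01  ] widths 0.0578865728232634 0.05839989436432849
[ 21  22  22  31 516] [[304.6154 165.0769]
 [322.5    161.5   ]
 [328.1154 189.5769]
 [310.2308 193.1538]]
[[0.5623 0.235 ]
 [0.5854 0.2324]
 [0.5814 0.1951]
 [0.5577 0.1976]] mean [0.5717 0.215  0.052 ]
0.023288601961576023 -6.318671438328738
0.03754980596932045 -96.2080922280539
```

View pics/w1c.png

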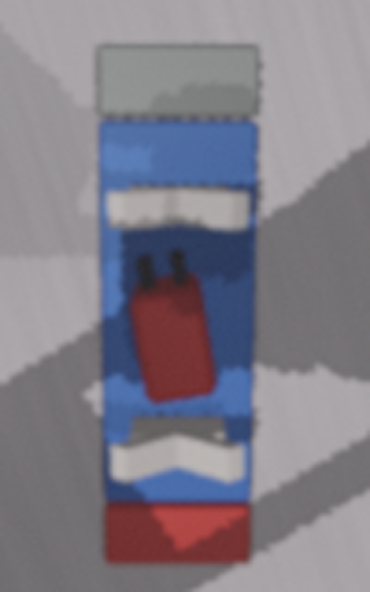

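Request:
carry_out(
  targets=[
    [0,0,0,0,-5.7],
    [0,0,-0.25,-0.18,-5.7],
    [0,4,0,0,0],
    [0,4,0,0,0],
    [0,4,0,0,0],
    [0,4,0,0,0],
    [0,3,0,0,0],
    [0,2,0,0,0],
    [0,1,0,0,0],
    [0,0.7,0,0,0],
    [0,0,0,0,0],
    [0,0,0,0,0],
  ],
)

```text
time: 4.25
tool_pos: [0.5736, 0.2149, 0.0219]
ee_rot: [1.974, 1.568, 0.29]
wrist_force: [-0.3, -0.3, 0.4]
width: 0.094
```

Request:
carry_out(
  targets=[
    [1,0,0,0,0],
    [1,0,0,0,0],
    [1,0,0,0,0],
    [1,0,0,0,0],
    [1,0,0,0,0],
    [1,0,0,0,0],
    [1,0,0,0,0],
    [1,0,0,0,0],
    [1,0,0,0,0],
    [1,0,0,0,0],
  ],
)

```text
time: 5.25
tool_pos: [0.5726, 0.2145, 0.0204]
ee_rot: [-1.778, 1.571, 2.821]
wrist_force: [-0.1, 0.3, -0.1]
width: 0.0262
```

```bash
python3 - <<'E'
from h import *
go([.5717,.215,.15],-6.3)
E
```

```text
t 5.25 tcp [0.5726 0.2145 0.0204] jaw -6.52 x [-2.e-04  1.e-04 -1.e+00] w 0.0262 F [-0.1  0.3 -0.1]
turn(+ about tool x = - about z): -0.22
shift cm [-12.96  -0.1   -0.04]
```

Request:
carry_out(
  targets=[
    [1,-1,0,0,0],
    [1,-2,0,0,0],
    [1,-4,0,0,0],
    [1,-4,0,0,0],
    [1,-4,0,0,0],
    [1,-2,-0.3,2.05,0],
    [1,-1,-0.4,3.5,0],
    [1,0,-0.4,4,0],
    [1,0,-0.4,4,0],
    [1,0,-0.4,4,0],
    [1,0,-0.4,4,0],
    [1,0,-0.4,4,0],
    [1,0,-0.4,3,0],
    [1,0,-0.45,2.5,0],
    [1,0,0,0,0],
    [1,0,0,0,0],
    [1,0,0,0,0],
  ],
)

```text
time: 6.95
tool_pos: [0.5024, -0.0891, 0.2009]
ee_rot: [2.316, 1.57, 0.632]
wrist_force: [-0.2, -0.0, -0.3]
width: 0.026
```

```bash
python3 - <<'E'
from h import *
np.set_printoptions(precision=4,suppress=True)
go([.502,-.09,.15])
w=snap('wrist');s=load('scene');t=load('top')
def spot(s,roi,vth):
    x0,y0,x1,y1=roi;h=cv2.cvtColor(s['image'],cv2.COLOR_RGB2HSV)
    m=((h[...,2]>vth)&(h[...,1]<40)).astype(np.uint8)[y0:y1,x0:x1]
    n,l,st,c=cv2.connectedComponentsWithStats(m);i=1+st[1:,4].argmax();return st[i],onz(s,[c[i]+[x0,y0]],.025)
print(spot(s,(270,175,312,210),215))
v=w['image'].copy(); uv=proj(w,[[.502,-.088,.025]])[0];print(uv);cv2.drawMarker(v,tuple(int(x) for x in uv),(255,0,0))
cv2.imwrite('pics/w2.png',v[:,:,::-1])
E
```

```text
t 6.95 tcp [ 0.5024 -0.0891  0.2009] jaw -6.46 x [ 0.0007  0.0005 -1.    ] w 0.026 F [-0.2 -0.  -0.3]
shift cm [ 5.09 -0.04  0.1 ]Traceback (most recent call last):
  File "<stdin>", line 9, in <module>
  File "<stdin>", line 8, in spot
ValueError: attempt to get argmax of an empty sequence
```

```bash
python3 - <<'E'
from h import *
np.set_printoptions(precision=4,suppress=True)
w=load('wrist');s=load('scene')
x0,y0,x1,y1=265,172,315,214;g=s['image'][y0:y1,x0:x1].min(2)
th,m=cv2.threshold(g,0,255,cv2.THRESH_OTSU);n,l,st,c=cv2.connectedComponentsWithStats(m)
for i in range(1,n):
    if st[i,4]>50: print(th,st[i],onz(s,[c[i]+[x0,y0]],.025)[0])
v=w['image'].copy(); uv=proj(w,[[.502,-.088,.025]])[0];print(uv);cv2.drawMarker(v,tuple(int(x) for x in uv),(255,0,0),0,8)
cv2.imwrite('pics/w2.png',v[:,:,::-1])
E
```

```text
169.0 [ 11  10  29  22 484] [ 0.5004 -0.0913  0.025 ]
[317.5493 180.8667]
```

View pics/w2.png

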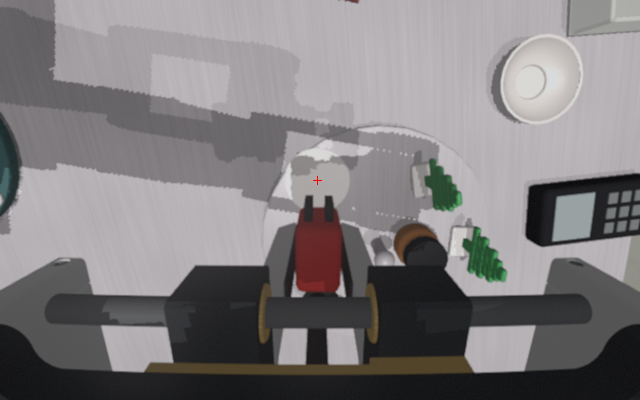

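The clip is held straight with its prongs forward. The white spot spans columns ~291–349 with its top edge at row ~147, so its centre is near (320,180). My marker at (317.5,181) is almost on it.

```bash
python3 - <<'E'
from h import *
np.set_printoptions(precision=4,suppress=True)
w=load('wrist')
print(onz(w,[(291,180),(349,180),(320,147.5),(320,180)],.025))
v=cv2.resize(w['image'][135:225,270:375],None,fx=6,fy=6,interpolation=cv2.INTER_CUBIC)
cs=[(.504,-.0885),(.5004,-.0913)]
for c,col in zip(cs,((255,0,0),(0,0,255))):
    a=np.linspace(0,2*np.pi,60);p=proj(w,np.c_[c[0]+.04*np.cos(a),c[1]+.04*np.sin(a),a*0+.025])
    cv2.polylines(v,[((p-[270,135])*6+3).astype(int)],True,col)
cv2.imwrite('pics/w2c.png',v[:,:,::-1])
E
```

```text
[[ 0.4698 -0.0832  0.025 ]
 [ 0.5405 -0.0913  0.025 ]
 [ 0.5095 -0.0479  0.025 ]
 [ 0.5051 -0.0873  0.025 ]]
```

View pics/w2c.png

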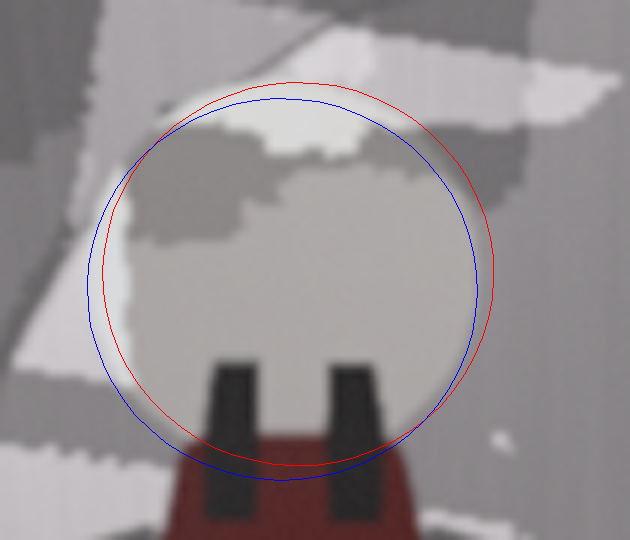

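Request:
carry_out(
  targets=[
    [1,2,-0.08,0.08,0],
    [1,4,0,0,0],
    [1,4,0,0,0],
    [1,3,0,0,0],
    [1,1.5,0,0,0],
    [1,0.8,0,0,0],
    [1,0.5,0,0,0],
    [1,0,0,0,0],
    [1,0,0,0,0],
    [1,0,0,0,0],
  ],
)

```text
time: 8.0
tool_pos: [0.5022, -0.0909, 0.0437]
ee_rot: [1.439, 1.568, -0.245]
wrist_force: [0.9, -0.5, -0.3]
width: 0.0259
```

```bash
python3 - <<'E'
from h import *
go([.5015,-.09,.038])
E
```

```text
t 8.0 tcp [ 0.5022 -0.0909  0.0437] jaw -6.51 x [ 2.4e-03 -6.0e-04 -1.0e+00] w 0.0259 F [ 0.9 -0.5 -0.3]
shift cm [ 0.57 -0.08 -0.08]
```

Request:
carry_out(
  targets=[
    [1,0.3,-0.06,-0.06,0],
    [1,0.2,0,0,0],
    [1,0.08,0,0,0],
    [1,0,0,0,0],
    [1,0,0,0,0],
  ],
)

```text
time: 8.5
tool_pos: [0.501, -0.09, 0.0374]
ee_rot: [1.586, 1.57, -0.098]
wrist_force: [-2.3, 0.5, 4.8]
width: 0.0259
```

Request:
carry_out(
  targets=[
    [1,0.05,0,0,0],
    [1,0,0,0,0],
    [1,0,0,0,0],
  ],
)

```text
time: 8.8
tool_pos: [0.501, -0.09, 0.0374]
ee_rot: [1.476, 1.57, -0.209]
wrist_force: [-3.9, 1.2, 6.9]
width: 0.0259
```

Request:
carry_out(
  targets=[
    [0.6,0,0,0,0],
    [0,0,0,0,0],
    [0,0,0,0,0],
    [0,0,0,0,0],
    [0,0,0,0,0],
    [0,0,0,0,0],
    [0,0,0,0,0],
    [0,-1,0,0,0],
    [0,-3,0,0,0],
    [0,-4,0,0,0],
    [0,-4,0,0,0],
    [0,-4,0,0,5.7],
    [0,-4,0,0,5.6],
    [0,-3,0,0,0],
    [0,-1,0,0,0],
    [0,0,0,0,0],
    [0,0,0,0,0],
  ],
)

```text
time: 10.5
tool_pos: [0.5002, -0.0899, 0.2745]
ee_rot: [-1.58, 1.568, 2.821]
wrist_force: [0.3, -0.7, -0.7]
width: 0.0939
```

```bash
python3 - <<'E'
from h import *
np.set_printoptions(precision=4,suppress=True)
go([.490,-.256,.27],-17.8)
w=snap('wrist');s=snap('scene')
a=w['image'].copy();b=s['image'][130:260,180:460]
cv2.imwrite('pics/w3.png',np.vstack([a,cv2.resize(b,None,fx=640/280,fy=640/280)[:200]])[:,:,::-1][:600])
E
```

```text
t 10.5 tcp [ 0.5002 -0.0899  0.2745] jaw -17.81 x [-0.0025  0.0008 -1.    ] w 0.0939 F [ 0.3 -0.7 -0.7]
turn(+ about tool x = - about z): -0.01
shift cm [ 0.44  4.11 16.13]
```

View pics/w3.png

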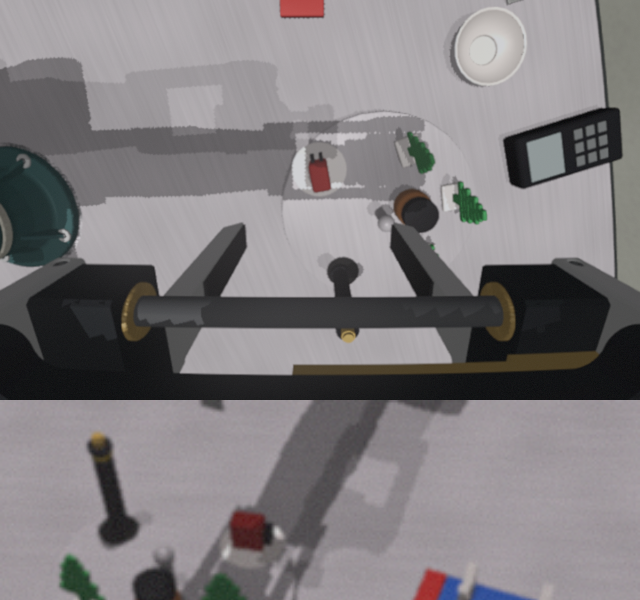

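The clip stands upright on the spot, top at about (319,175). The gauge foot is at about (343,270) and its nozzle tip at (347,337).

```bash
python3 - <<'E'
from h import *
np.set_printoptions(precision=4,suppress=True)
w=load('wrist')
print('foot flange top',onz(w,[(343,269)],.035),'nozzle',onz(w,[(347.5,338)],.175),'clip',onz(w,[(319,175)],.069))
m=w['image'].astype(int);mm=((m[...,0]>1.8*m[...,1])&(m[...,0]>50))[140:215,280:350].astype(np.uint8)
n,l,st,c=cv2.connectedComponentsWithStats(mm);i=1+st[1:,4].argmax();print(c[i]+[280,140],st[i])
mid=onz(w,[c[i]+[280,140]],.064);print(mid)
P=onz(w,[(343,269)],.035)[0];go([.490,-.2555,.27])
E
```

```text
foot flange top [[ 0.4894 -0.2483  0.035 ]] nozzle [[ 0.4809 -0.2563  0.175 ]] clip [[ 0.5013 -0.0876  0.069 ]]
[319.2378 176.1295] [ 29  21  21  31 471]
[[ 0.5008 -0.0901  0.064 ]]
t 10.6 tcp [ 0.4999 -0.0897  0.2736] jaw -17.81 x [-0.0045  0.0014 -1.    ] w 0.0938 F [-0.5  0.3  0.2]
shift cm [ 0.34  4.13 16.08]
```

Request:
carry_out(
  targets=[
    [0,0,0.6,2,0],
    [0,0,0.8,4,0],
    [0,0,0.8,4,0],
    [0,0,0.8,3.2,0],
    [0,0,0.4,2,0],
    [0,0,0.4,1,0],
    [0,0,0,0,0],
    [0,0,0,0,0],
    [0,0,0,0,0],
  ],
)

```text
time: 11.5
tool_pos: [0.4876, -0.2547, 0.276]
ee_rot: [-2.605, 1.57, 1.798]
wrist_force: [-0.2, 0.8, 0.1]
width: 0.0941
```

```bash
python3 - <<'E'
from h import *
np.set_printoptions(precision=4,suppress=True)
go([.487,-.256,.27],-17.8)
w=snap('wrist')
cv2.imwrite('pics/w4.png',cv2.resize(w['image'][110:310,220:420],None,fx=3,fy=3,interpolation=cv2.INTER_CUBIC)[:,:,::-1])
for c in [(.487,-.256),(.490,-.252)]: print(c,proj(w,[[*c,.035],[*c,.175]]))
E
```

```text
t 11.5 tcp [ 0.4876 -0.2547  0.276 ] jaw -17.72 x [-0.0001  0.0006 -1.    ] w 0.0941 F [-0.2  0.8  0.1]
turn(+ about tool x = - about z): 0.08
shift cm [ 0.6  -0.01  0.14]
(0.487, -0.256) [[318.25   173.1177]
 [318.3676 199.0262]]
(0.49, -0.252) [[319.3891 169.8802]
 [320.0395 194.3816]]
```

View pics/w4.png

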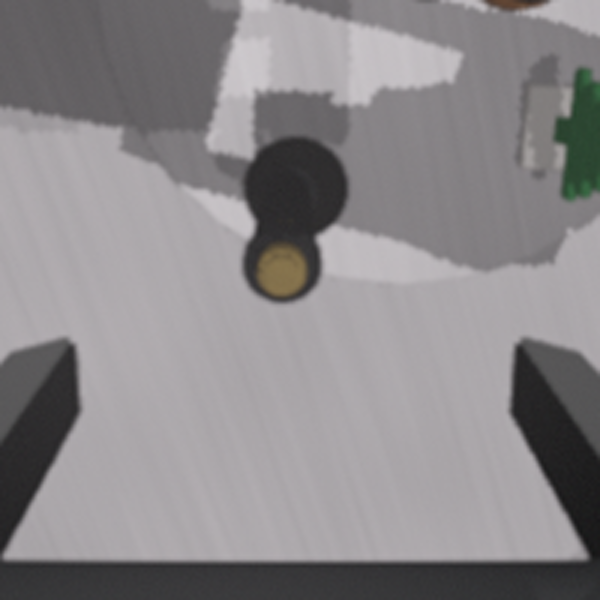

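Foot at (319,172) and nozzle at (314,201) match the predicted pixels within 2–3 mm. I shift slightly and go down to grip 83 mm above the foot.

Request:
carry_out(
  targets=[
    [0,2,-0.06,0.19,0],
    [0,4,0,0,0],
    [0,4,0,0,0],
    [0,4,0,0,0],
    [0,2.5,0,0,0],
    [0,1.5,0,0,0],
    [0,0.6,0,0,0],
    [0,0,0,0,0],
    [0,0,0,0,0],
  ],
)

```text
time: 12.45
tool_pos: [0.4873, -0.258, 0.0921]
ee_rot: [1.318, 1.567, -0.564]
wrist_force: [0.6, -0.0, -0.2]
width: 0.0943
```

Request:
carry_out(
  targets=[
    [1,0,0,0,0],
    [1,0,0,0,0],
    [1,0,0,0,0],
    [1,0,0,0,0],
    [1,0,0,0,0],
    [1,0,0,0,0],
    [1,0,0,0,0],
    [1,0,0,0,0],
    [1,0,0,0,0],
    [1,0,0,0,0],
  ],
)

```text
time: 13.45
tool_pos: [0.486, -0.2574, 0.09]
ee_rot: [-1.862, 1.57, 2.54]
wrist_force: [-0.1, 1.1, 0.7]
width: 0.0266
```

```bash
python3 - <<'E'
from h import *
go([.4865,-.2563,.27],-17.8)
E
```

```text
t 13.45 tcp [ 0.486  -0.2574  0.09  ] jaw -17.82 x [-5.e-04  3.e-04 -1.e+00] w 0.0266 F [-0.1  1.1  0.7]
turn(+ about tool x = - about z): -0.02
shift cm [-18.     0.    -0.12]
```

The width is 26.6 mm, not the barrel's 24, so the fingers are probably catching the 28 mm head flange above the pads. I reopen and try higher, so the flange sits at the pads.

Request:
carry_out(
  targets=[
    [0.6,0,0,0,0],
    [0.6,0,0,0,0],
    [0.6,0,0,0,0],
    [0.6,-1.5,0,0,0],
    [0.6,-1.5,0,0,0],
    [0.6,-0.2,0,0,0],
    [0.6,0,0,0,0],
    [1,0,0,0,0],
    [1,0,0,0,0],
    [1,0,0,0,0],
    [1,0,0,0,0],
    [1,0,0,0,0],
    [1,0,0,0,0],
    [1,0,0,0,0],
  ],
)

```text
time: 14.85
tool_pos: [0.486, -0.2573, 0.1218]
ee_rot: [-1.975, 1.57, 2.426]
wrist_force: [-0.9, 0.4, -1.2]
width: 0.0268
```

```bash
python3 - <<'E'
from h import *
go([.4865,-.2563,.27],-17.8)
w=snap('wrist')
cv2.imwrite('pics/w5.png',cv2.resize(w['image'][120:400,200:440],None,fx=2.5,fy=2.1,interpolation=cv2.INTER_CUBIC)[:,:,::-1])
E
```

```text
t 14.85 tcp [ 0.486  -0.2573  0.1218] jaw -17.82 x [-6.e-04  5.e-04 -1.e+00] w 0.0268 F [-0.9  0.4 -1.2]
turn(+ about tool x = - about z): -0.02
shift cm [-14.82   0.    -0.12]
```

View pics/w5.png

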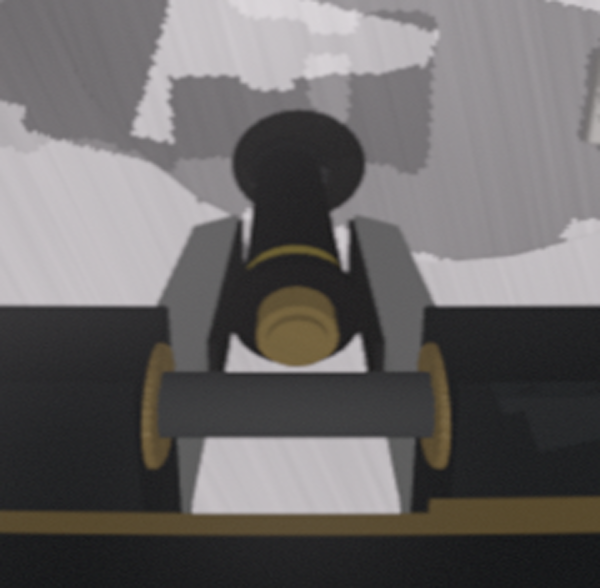

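The fingers do clamp on the 28 mm head flange, with light visible between barrel and pad tips. So I take the flange itself at pad height (133 mm up the gauge), use it as a pivot, and lever the gauge down over the grey-end saddle.

Request:
carry_out(
  targets=[
    [0.6,0,0,0,0],
    [0.6,0,0,0,0],
    [0.6,-0.5,0,0,0],
    [0.6,-1.0,0,0,0],
    [0.6,-0.2,0,0,0],
    [0.6,0,0,0,0],
    [1,0,0,0,0],
    [1,0,0,0,0],
    [1,0,0,0,0],
    [1,0,0,0,0],
    [1,0,0,0,0],
    [1,0,0,0,0],
    [1,0,0,0,0],
  ],
)

```text
time: 16.2
tool_pos: [0.4861, -0.2574, 0.139]
ee_rot: [-1.947, 1.57, 2.454]
wrist_force: [0.1, -0.1, -0.2]
width: 0.0267
```

Request:
carry_out(
  targets=[
    [1,-0.5,0,0,0],
    [1,-0.5,0,0,0],
    [1,-1,0,0,0],
    [1,-2,0,0,0],
    [1,-3,0,0,0],
    [1,-3,0,0,0],
    [1,-3,0,0,0],
    [1,-1,0,0,0],
    [1,0,0,0,0],
    [1,0,0,0,0],
  ],
)

```text
time: 17.2
tool_pos: [0.4859, -0.2573, 0.2779]
ee_rot: [-1.888, 1.569, 2.513]
wrist_force: [1.1, -0.7, -1.5]
width: 0.0268
```

```bash
python3 - <<'E'
from h import *
go([.5965,.2826,.28],-17.8)
E
```

```text
t 17.2 tcp [ 0.4859 -0.2573  0.2779] jaw -17.82 x [-0.0016  0.0011 -1.    ] w 0.0268 F [ 1.1 -0.7 -1.5]
turn(+ about tool x = - about z): -0.02
shift cm [ -0.17  -5.99 -54.78]
```

Request:
carry_out(
  targets=[
    [1,0,-0.28,-1,0],
    [1,0,-0.28,-2,0],
    [1,0,-0.28,-3,0],
    [1,0,-0.36,-3.57,0],
    [1,0,-0.36,-3.57,0],
    [1,0,-0.36,-3.57,0],
    [1,0,-0.36,-3.57,0],
    [1,0,-0.36,-3.57,0],
    [1,0,-0.36,-3.57,0],
    [1,0,-0.36,-3.57,0],
    [1,0,-0.36,-3.57,0],
    [1,0,-0.36,-3.57,0],
    [1,0,-0.36,-3.57,0],
    [1,0,-0.36,-3.57,0],
    [1,0,-0.36,-3.57,0],
    [1,0,-0.28,-3,0],
    [1,0,-0.28,-2,0],
    [1,0,-0.28,-1,0],
    [1,0,0,0,0],
    [1,0,0,0,0],
  ],
)

```text
time: 19.2
tool_pos: [0.5964, 0.2824, 0.2786]
ee_rot: [-0.584, 1.569, -2.466]
wrist_force: [0.8, -0.1, -1.0]
width: 0.0264
```

```bash
python3 - <<'E'
from h import *
np.set_printoptions(precision=4,suppress=True)
go([.5965,.2826,.137],-17.8)
w=snap('wrist');s=snap('scene')
cv2.imwrite('pics/w6.png',np.hstack([cv2.resize(w['image'][60:340,220:420],(400,560)),cv2.resize(s['image'][100:260,340:454],(400,560))])[:,:,::-1])
E
```

```text
t 19.2 tcp [0.5964 0.2824 0.2786] jaw -17.83 x [-0.0012 -0.001  -1.    ] w 0.0264 F [ 0.8 -0.1 -1. ]
turn(+ about tool x = - about z): -0.03
shift cm [14.16  0.01 -0.04]
```

View pics/w6.png

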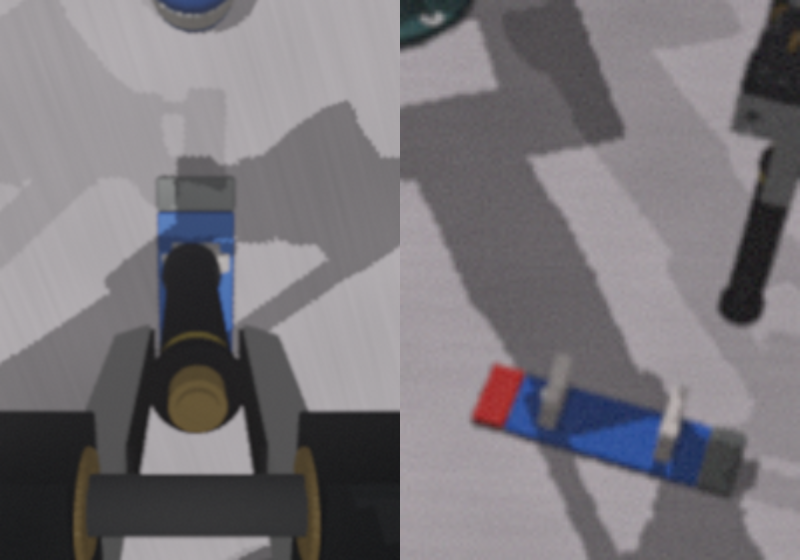

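The gauge hangs plumb above the grey end of the cradle, the spot below it is clear, and the red tag is at the far end. I lower it beside the grey saddle's outer face.

Request:
carry_out(
  targets=[
    [1,1,0,0,0],
    [1,2,0,0,0],
    [1,3,0,0,0],
    [1,3,0,0,0],
    [1,2,0,0,0],
    [1,1.5,0,0,0],
    [1,1,0,0,0],
    [1,0.6,0,0,0],
    [1,0,0,0,0],
    [1,0,0,0,0],
    [1,0,0,0,0],
  ],
)

```text
time: 20.4
tool_pos: [0.5976, 0.2833, 0.1397]
ee_rot: [2.269, 1.568, 0.387]
wrist_force: [0.2, 0.2, -0.5]
width: 0.0271
```

```bash
python3 - <<'E'
from h import *
go([.5745+.0427*.3057,.214+.0427*.9521,.1373],-17.8)
E
```

```text
t 20.4 tcp [0.5976 0.2833 0.1397] jaw -17.81 x [ 0.0025  0.001  -1.    ] w 0.0271 F [ 0.2  0.2 -0.5]
turn(+ about tool x = - about z): -0.01
shift cm [ 0.24 -0.08  3.03]
```

Request:
carry_out(
  targets=[
    [1,0.2,0,0.5,0],
    [1,0,0,0.5,0],
    [1,0,0,0.5,0],
    [1,0,0,0.5,0],
    [1,0,0,0.5,0],
    [1,0,0,0.5,0],
    [1,0,0,0,0],
  ],
)

```text
time: 21.1
tool_pos: [0.5876, 0.2537, 0.1363]
ee_rot: [0.617, 1.571, -1.265]
wrist_force: [0.3, -0.1, -0.2]
width: 0.0269
```

Request:
carry_out(
  targets=[
    [1,0.1,0,0.5,0],
    [1,0.1,0,0.5,0],
    [1,0.1,0,0.5,0],
    [1,0.1,0,0.5,0],
    [1,0,0,0,0],
  ],
)

```text
time: 21.6
tool_pos: [0.5813, 0.2346, 0.132]
ee_rot: [-0.615, 1.57, -2.497]
wrist_force: [-0.2, 0.8, -1.2]
width: 0.0267
```

```bash
cat >> h.py <<'E'
def nz(c=(.5745,.214)):
    o=robot.get_obs();p=o['tool_pos']-[*c,0];print('t',round(o['time'],2),'n',round(-(p[0]*.3057+p[1]*.9521)*1e3,1),'lat',round((p[0]*.9521-p[1]*.3057)*1e3,1),'hand z',round(o['tool_pos'][2]*1e3+19,1),'F',o['wrist_force'].round(1),'w',round(o['width'],4))
E
python3 - <<'E'
from h import *
nz()
w=snap('wrist');im=w['image'];
# gauge: dark pixels beyond the fingertips: extent of foot
d=(im.max(2)<45)[60:230,270:370]; r=np.argwhere(d); print(r.min(0)+[60,270],r.max(0)+[60,270],len(r))
for row in range(100,230,10): 
    c=np.flatnonzero(im[row,270:370].max(1)<45)+270; print(row,(c.min(),c.max()) if len(c) else None,end=' ')
E
```

```text
t 21.6 n -21.7 lat 0.2 hand z 151.0 F [-0.2  0.8 -1.2] w 0.0267
[136 295] [229 341] 2231
100 None 110 None 120 None 130 None 140 (np.int64(305), np.int64(325)) 150 (np.int64(305), np.int64(327)) 160 (np.int64(303), np.int64(327)) 170 (np.int64(303), np.int64(328)) 180 (np.int64(303), np.int64(329)) 190 (np.int64(302), np.int64(330)) 200 (np.int64(302), np.int64(331)) 210 (np.int64(301), np.int64(332)) 220 (np.int64(301), np.int64(333))
```

Request:
carry_out(
  targets=[
    [1,0.11,0,0.46,0],
    [1,0.11,0,0.46,0],
    [1,0.11,0,0.46,0],
    [1,0.12,0,0.46,0],
    [1,0.22,0,0.45,0],
    [1,0.24,0,0.45,0],
    [1,0.26,0,0.44,0],
    [1,0.28,0,0.44,0],
    [1,0,0,0,0],
  ],
)

```text
time: 22.55
tool_pos: [0.5703, 0.2001, 0.1173]
ee_rot: [-0.283, 1.57, -2.166]
wrist_force: [0.1, 1.1, -0.9]
width: 0.0269
```

```bash
cat >> h.py <<'E'
def tilt():
    """estimate tilt from the vertical by matching the far end of the dark gauge in the wrist view"""
    w=snap('wrist');im=w['image'];o=robot.get_obs();h=o['tool_pos']+[0,0,.019];nv=np.array([-.3057,-.9521,0])
    m=(im.max(2)<45)[:230,290:350].sum(1)>8;top=np.flatnonzero(m).min()
    f=np.radians(np.arange(0,96,5));ax=np.sin(f)[:,None]*nv+np.cos(f)[:,None]*[0,0,1]
    up=-np.cos(f)[:,None]*nv+np.sin(f)[:,None]*[0,0,1]
    r=[min(proj(w,[h-.133*a+.015*u,h-.133*a-.015*u])[:,1]) for a,u in zip(ax,up)]
    print('gauge end row',top,'pred',dict(zip(np.degrees(f).round().astype(int).tolist(),np.round(r).astype(int).tolist())))
E
python3 - <<'E'
from h import *
nz();tilt()
E
```

```text
t 22.55 n 14.5 lat 0.2 hand z 136.3 F [ 0.1  1.1 -0.9] w 0.0269
gauge end row 146 pred {0: 180, 5: 169, 10: 158, 15: 147, 20: 135, 25: 124, 30: 113, 35: 102, 40: 91, 45: 79, 50: 68, 55: 57, 60: 45, 65: 34, 70: 23, 75: 12, 80: 2, 85: -8, 90: -17, 95: -24}
```

```bash
python3 - <<'E'
from h import *
im=load('wrist')['image']
for r in range(60,240,6): print(r,''.join('#' if v<45 else '+' if v<75 else '-' if v<110 else '.' for v in im[r,270:366:2].max(1)),''.join('B' if p[2]>1.5*p[0] else 'Y' if p[0]>1.6*p[2] else ' ' for p in im[r,270:366:3].astype(int)))
E
```

```text
60 ................................................                                 
66 ................................................                                 
72 ................................................                                 
78 ................................................                                 
84 ................................................                                 
90 ................................................                                 
96 .................++++++++++++-..................                                 
102 ...............+++++++++++++++++-...............                       B B       
108 ...............+++++++++++++++++................       BBBB           BBBBB      
114 ...............+++++++++++++++++................       BBBB            BBBB      
120 ................+++++++++++++++.................       BBBBB          BBBBB      
126 ................-++++++++++++++-................       BBBBB          BBBBB      
132 ................+++++++++++++#+........-........                       
[... 763 characters left out ...]
           BBBB      
192 .............--+################+....--...----..       BBBB            BBBB      
198 .........-.....+#################...............       BBBB            BBBB      
204 .........-.....+#################-..............        BBB            BBBB      
210 .........-....-##################-..............        BBB            BBBB      
216 ..........-----##################+..............        BBB            BBBB      
222 ...............###+--.......--+##+..-...........        BBB  YYYYYYYYY BB        
228 ....--------++--................--.++--------...          BYYYYYYYYYYYY B        
234 ...---------##--+###############+--+#---------..           Y           Y
```

The pixel map shows the foot end at row ~93, which matches a 40° tilt exactly (my dark threshold was too low). Levering goes on as planned.

Request:
carry_out(
  targets=[
    [1,0.29,0,0.42,0],
    [1,0.31,0,0.4,0],
    [1,0.32,0,0.39,0],
    [1,0.33,0,0.36,0],
    [1,0.36,0,0.35,0],
    [1,0.38,0,0.34,0],
    [1,0.4,0,0.33,0],
    [1,0.4,0,0.31,0],
    [1,0,0,0,0],
    [1,0,0,0,0],
  ],
)

```text
time: 23.6
tool_pos: [0.5614, 0.1731, 0.0896]
ee_rot: [-1.017, 1.57, -2.899]
wrist_force: [0.1, -0.5, 0.7]
width: 0.0271
```

```bash
sed -i 's/max(2)<45)\[:230/max(2)<75)[:230/' h.py; python3 - <<'E'
from h import *
nz();tilt()
E
```

```text
t 23.6 n 42.9 lat 0.1 hand z 108.6 F [ 0.1 -0.5  0.7] w 0.0271
gauge end row 47 pred {0: 180, 5: 169, 10: 158, 15: 147, 20: 136, 25: 125, 30: 114, 35: 102, 40: 91, 45: 80, 50: 68, 55: 57, 60: 46, 65: 34, 70: 23, 75: 13, 80: 2, 85: -7, 90: -16, 95: -24}
```

Request:
carry_out(
  targets=[
    [1,0.42,0,0.34,0],
    [1,0.44,0,0.32,0],
    [1,0.45,0,0.31,0],
    [1,0.45,0,0.29,0],
    [1,0.46,0,0.24,0],
    [1,0.47,0,0.2,0],
    [1,0.48,0,0.17,0],
    [1,0.48,0,0.14,0],
    [1,0,0,0,0],
    [1,0,0,0,0],
  ],
)

```text
time: 24.65
tool_pos: [0.5553, 0.1538, 0.0532]
ee_rot: [-0.474, 1.57, -2.356]
wrist_force: [-0.5, 0.3, 1.3]
width: 0.0268
```

```bash
python3 - <<'E'
from h import *
nz();tilt()
E
```

```text
t 24.65 n 63.2 lat 0.1 hand z 72.2 F [-0.5  0.3  1.3] w 0.0268
gauge end row 0 pred {0: 180, 5: 169, 10: 158, 15: 147, 20: 136, 25: 125, 30: 114, 35: 102, 40: 91, 45: 80, 50: 68, 55: 57, 60: 46, 65: 35, 70: 23, 75: 13, 80: 2, 85: -7, 90: -16, 95: -24}
```

Request:
carry_out(
  targets=[
    [1,0.4,0,0.05,0],
    [1,0.4,0,0.03,0],
    [1,0.4,0,0.02,0],
    [1,0.4,0,0,0],
    [1,0.2,0,0,0],
    [1,0,0,0,0],
    [1,0,0,0,0],
  ],
)

```text
time: 25.4
tool_pos: [0.5551, 0.1532, 0.0352]
ee_rot: [-1.173, 1.571, -3.055]
wrist_force: [0.0, -1.4, 0.9]
width: 0.0263
```

Request:
carry_out(
  targets=[
    [1,0.1,0,0,0],
    [1,0.05,0,0,0],
    [1,0,0,0,0],
    [1,0,0,0,0],
  ],
)

```text
time: 25.8
tool_pos: [0.5552, 0.1533, 0.0339]
ee_rot: [2.561, 1.571, 0.68]
wrist_force: [0.5, -1.6, 0.6]
width: 0.0268
```

```bash
python3 - <<'E'
from h import *
nz();s=snap('scene');w=snap('wrist')
np.set_printoptions(precision=1,suppress=True)
im=w['image']
print('\n'.join(str(r)+' '+''.join('Y' if p[0]>1.6*p[2] and p[0]>60 else 'B' if p[2]>1.5*p[0] and p[2]>60 else '#' if p.max()<75 else '-' if p.max()<110 else '.' for p in im[r,270:366:2].astype(int)) for r in range(0,240,10)))
E
```

```text
t 25.8 n 63.7 lat 0.2 hand z 52.9 F [ 0.5 -1.6  0.6] w 0.0268
0 ........##############################..........
10 ......--##############################-.........
20 BBBBBBBBBBB########################BBBBBBBBBBBB.
30 BBBBBBBBBBBB#######################BBBBBBBBBBBB.
40 ............#######################.............
50 ............#######################.............
60 ............#######################.............
70 .BBBBBBB...-###########-###########-...BBBBBBB..
80 .BBBBBBBBBBB###########-###########BBBBBBBBBBB..
90 .BBBBBBBBBBBB##########-###########BBBBBBBBBBB..
100 ..BBBBBBBBBBB##########-###########BBBBBBBBBBB..
110 ..BBBBBBBBBBB##########-###########BBBBBBBBBB...
120 ..BBBBBBBBBBB##########-###########BBBBBBBBBB...
130 ..BBBBBBBBBBB##########-###########BBBBBBBBBB...
140 ..BBBBBBBBBBB##########-###########BBBBBBBBBB...
150 ..BBBBBBBBBBB##########-##########BBBBBBBBBBB...
160 ...BBBBBBBBBBB#########-###########BBBBBBBBBB...
170 ...BBBBBBBBBBB#####################BBBBBBBBBB...
180 ...BBBBBBBBBBB#####################BBBBBBBBB....
190 ...BBBBBBBBBBB#####################.BBBBBBBB....
200 ...BBBBBB....-#####################...BBBBBB....
210 .............-#####################.............
220 ..............#####################.............
230 ....--------#YYY#################YY##--------...
```

Request:
carry_out(
  targets=[
    [1,0.07,0,0,0],
    [1,0,0,0,0],
    [1,0,0,0,0],
  ],
)

```text
time: 26.2
tool_pos: [0.5552, 0.1532, 0.0334]
ee_rot: [2.429, 1.57, 0.548]
wrist_force: [-2.2, -0.7, 4.4]
width: 0.0268
```

Request:
carry_out(
  targets=[
    [1,0.06,0,0,0],
    [1,0,0,0,0],
    [1,0,0,0,0],
  ],
)

```text
time: 26.5
tool_pos: [0.5552, 0.1533, 0.0333]
ee_rot: [2.229, 1.57, 0.348]
wrist_force: [-1.6, -1.1, 5.0]
width: 0.027
```

Request:
carry_out(
  targets=[
    [1,0.06,0,0,0],
    [1,0,0,0,0],
    [1,0,0,0,0],
  ],
)

```text
time: 26.8
tool_pos: [0.5552, 0.1533, 0.0332]
ee_rot: [2.238, 1.57, 0.356]
wrist_force: [-2.5, -1.5, 7.0]
width: 0.0269
```

The force rises while the height stays put, so the gauge is resting in both saddles. I open slowly, rise and back away.

Request:
carry_out(
  targets=[
    [0.65,0,0,0,0],
    [0.5,0,0,0,0],
    [0.3,0,0,0,0],
    [0,0,0,0,0],
    [0,0,0,0,0],
    [0,0,0,0,0],
    [0,0,0,0,0],
    [0,-1,0,0,0],
    [0,-2,0,0,0],
    [0,-4,0,0,0],
    [0,-4,0,0,0],
    [0,-4,0,0,0],
    [0,-4,0,0,0],
    [0,-3,0,0,0],
    [0,0,0,0,0],
    [0,0,0,0,0],
    [0,0,0,0,0],
  ],
)

```text
time: 28.5
tool_pos: [0.5544, 0.1531, 0.2501]
ee_rot: [-1.099, 1.568, -2.98]
wrist_force: [-0.9, 0.3, 0.3]
width: 0.0937
```

```bash
python3 - <<'E'
from h import *
nz();s=snap('scene');w=snap('wrist')
cv2.imwrite('pics/f.png',np.hstack([cv2.resize(w['image'][50:330,220:420],(400,560)),cv2.resize(s['image'][130:260,190:460],(400,560))[:, :400]])[:,:,::-1])
g=np.array([.3057,.9521,0]);c=np.array([.5745,.214,.052])
print('expected mid, nozzle, foot px',proj(w,[c,c-.08*g,c+.07*g]).round())
E
```

```text
t 28.5 n 64.2 lat -0.5 hand z 269.1 F [-0.9  0.3  0.3] w 0.0937
expected mid, nozzle, foot px [[319. 127.]
 [319. 190.]
 [319.  67.]]
```

View pics/f.png

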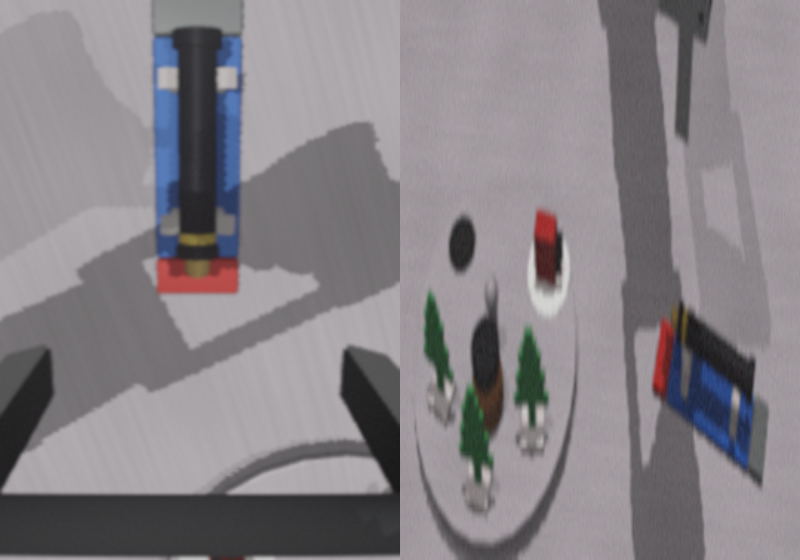

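Left (wrist view): the gauge lies in both saddles with flanges outside them. The nozzle tip is at row ~189 at the red tag (190 expected) and the foot end at row ~65 (67 expected). Right (scene view): the clip stands on the white spot and the other goods look undisturbed. I hand it in.

```bash
python3 -c "
from bench import robot
print(robot.close_job())"
```

```text
the job is handed in; nothing more can be done
None
```

The job is done and handed in at about 28.5 s. The vent clip went back first, then the gauge was laid in the cradle with its nozzle at the red tag.

- **Vent clip:** it stands upright on the white spot. My last measurement put it within about 1–2 mm of the spot's centre, which is about as fine as the calibration allows.
- **Gauge grip:** my first two grips caught the 28 mm head flange instead of the barrel (26.6–26.8 mm read against 24). I let go and gripped the flange itself.
- **Laying it down:** using the flange as a pivot, I levered the gauge down over the grey-end saddle. I lowered it until the force reached about 7 N with no further movement, then opened the fingers.
- **Last checks:** the final pictures show the gauge in both saddles with its flanges outside them. Both ends are within about 2 mm of where they should be. The gripper was clear and open, and the other goods looked undisturbed. The highest wrist force I read was about 8 N.
- **A check that disagreed:** halfway through, my automatic tilt reading gave 15° instead of 40°. The dark threshold was set too low; the pixels themselves showed 40°, and I corrected it.

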